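# Push the jammed spacer block out and build the riser stack

## Task

The middle-sized block is jammed in the steel clamping fixture: with the push-out tool, push it out from behind through the round hole until it lies clear of the pocket on the ledge, then draw the rod out of the hole and stand the tool upright on the table clear of the fixture. Then build a riser stack: the freed block flat on the large base plate, which stays where it lies, and the smallest block on top, each centred on and parallel to the one below so that nothing overhangs. Do not tip the freed block over, and leave the reference ball, the casting and the probe case where they are.

Things in the scene. Friction and masses are not known exactly. Their poses are not given: they have to be found in the camera images.
- fixture: Steel clamping fixture bolted to the table; origin on the table under its pocket's centre, x axis out of the pocket's mouth, z up. Base plate 16 mm thick, 86 mm wide, x = -54 to +157 mm. On it a roofed pocket, inside 58 wide, 43 high, x = -42 to +42 mm; side walls 14 mm; roof top 71 mm, clamp screw head up to 81 mm above the table. The rear wall (x = -54 to -42) has the hole
- mouth (a point): Middle of the pocket's open mouth at floor level, 16 mm above the table, axes as the fixture's. The ledge (bare base plate, level with the pocket's floor) runs 115 mm from here along +x. The sprung clamp screw in the roof jams the block: sliding it out takes some 5 to 15 N until it is about 60 mm out
- hole (a point): Centre of the round access hole, on the outer face of the fixture's rear wall: 28 mm in diameter, 12 mm deep, axis level, 36 mm above the table. Axes as the fixture's: x is the pushing direction.
- block_center (a point): Centre of the jammed aluminium spacer block, the middle-sized one: 84 (x) x 56 (y) x 40 (z) mm, 0.35 to 0.7 kg. At the start it fills the pocket, flush with the mouth, its x axis along the fixture's. It is free of the pocket once its centre is more than 84 mm in front of the pocket's centre.
- pusher_grip (a point): Push-out tool, about 0.32 kg, standing on the table: a point on the axis of its upright grey handle, 65 mm above its underside. The handle is 36 (x) x 26 (y) mm, and reaches to 90 mm above the underside; below it a steel foot 56 (x) x 40 (y) x 10 mm. x points along the rod, z up.
- pusher_tip (a point): Centre of the free end of the tool's level steel rod: 14 mm in diameter, 140 mm long beyond the handle's face, its axis 30 mm above the tool's underside; 158 mm ahead of the handle's axis.
- base_center (a point): Centre of the large flat aluminium base plate lying on the table: 130 (x) x 100 (y) x 25 (z) mm, about 0.85 kg.
- small_center (a point): Centre of the smallest aluminium block lying on the table: 60 (x) x 32 (y) x 36 (z) mm, about 0.18 kg.
- refball: Bystander: white reference ball on a bent steel post with a round foot 84 mm in diameter, 185 mm high. Origin under the foot's centre.
- casting: Bystander: grey cast housing, 100 x 100 mm foot, 75 mm high, round with stub pipes. Origin under its centre.
- case: Bystander: closed wooden probe case, 90 (x) x 140 (y) x 30 mm. Origin under its centre.
Mind the look-alikes: they are no part of the job. Leave any green or red look-alike of the part that bears base_center alone.

How it is judged (in metres and radians):
On the way, in this order (a step that is already met when the one before it is completed fails the run):
1. the rod, through the hole, is pushing the block outwards (contact force between pusher and block above 0.5 N and x of block_center in the frame of fixture above 0.01 m and x of pusher_tip in the frame of hole between 0.012 and 0.09 m).
2. the block lies on the ledge clear of the pocket (x of block_center in the frame of fixture above 0.084 m and angle between block_center's own z axis and vertical below 0.1 rad and height (world z) of block_center between 0.032 and 0.042 m), for 0.2 s.
3. the freed block rests released, centred and square on the base plate (x of block_center in the frame of base_center between -0.015 and 0.015 m and y of block_center in the frame of base_center between -0.015 and 0.015 m and z of block_center in the frame of base_center between 0.0295 and 0.0355 m and angle between the x axis of block_center and the x axis of base_center, either way round below 0.15 rad and contact force between the fingers and block below 0.1 N), for 0.2 s.
4. the smallest block rests released, centred and square on the freed block (x of small_center in the frame of block_center between -0.008 and 0.008 m and y of small_center in the frame of block_center between -0.008 and 0.008 m and z of small_center in the frame of block_center between 0.035 and 0.041 m and angle between the x axis of small_center and the x axis of block_center, either way round below 0.14 rad and contact force between the fingers and small below 0.1 N), for 0.2 s.
At the end, for the whole second after the job is handed in: Freed block flat on the base plate (centres within 15 mm along each side, square to 0.15 rad), smallest block flat on it (8 mm, 0.14 rad), plate within 20 mm of its start, tool upright on the table with its rod out of the hole, all released and at rest (all of step 3 and all of step 4 and distance of base_center from where it was at the start of the episode below 0.02 m and linear speed of each of block, small below 0.02 m/s and angle between pusher_grip's own z axis and vertical below 0.1 rad and height (world z) of pusher_grip between 0.061 and 0.069 m and (x of pusher_tip in the frame of hole below 0 m or y of pusher_tip in the frame of hole above 0.05 m or y of pusher_tip in the frame of hole below -0.05 m)); the robot touches nothing.
It fails at once if the freed block is tipped over (angle between block_center's own z axis and vertical above 0.6 rad).
It fails at once if the reference ball is disturbed (moved 15 mm or more) (distance of refball from where it was at the start of the episode above 0.015 m).
It fails at once if the casting is disturbed (moved 15 mm or more) (distance of casting from where it was at the start of the episode above 0.015 m).
It fails at once if the probe case is disturbed (moved 15 mm or more) (distance of case from where it was at the start of the episode above 0.015 m).
It also fails if it takes over 69 s, if anything falls off the work surface, if the arm or the gripper's body presses on something with over 40 N, if the wrist force passes 120 N, or if a joint passes its speed limit or range.

## Robot

A 6-joint arm with a two-finger parallel gripper is mounted at the origin on the work surface. World frame = base frame: x ahead of the robot, y to its left, z up, the work surface at z = 0. Lengths are in mm, angles in rad, forces in N, time in s.
With the tool pointing down it reaches from about 300 to 775 mm from the base axis. Payload 14.6 kg.
Tool frame: the origin (TCP) lies between the finger pads; the fingertips stand 19 mm ahead of it and the grasp point (between the pads) is the TCP (manip.tcp_to_tips is the distance from the TCP to the fingertips, in mm); x points along the fingers, z is the direction in which the jaws open and shut, and the axes are right-handed (so a half turn about x gives the same grasp; the last joint's range is limited). The gripper opens to 94 mm and grips with 3 to 60 N. Pads are 16 mm wide; open, the fingers measure 119 mm over their backs; the gripper's body (75 mm by 177 mm) begins 78 mm behind the grasp point.
Start: joints at [1.034, 0.3, 1.521, -0, 1.321, -0.067], TCP at [248.985, 490.404, 224.446] pointing down, gripper open.
Joint ranges: [-3.03, 3.03], [-0.79, 2.21], [0.23, 2.52], [-1.04, 4.18], [0, 3.07], [-2.55, 2.55]. Speed limits (rad/s): [2.22, 2.22, 2.57, 3.14, 3.14, 3.14].

## Interface

Orientations are given as [roll, pitch, yaw] about the fixed x, y, z axes, in that order (R = Rz(yaw) Ry(pitch) Rx(roll)).
In Python, from cell import manip gives the robot as it stands.
- The arm moves only by the tool jog_arm, never from a script. Its argument "moves" is a list that holds one entry, the list of rows, each a list of 6 numbers: the shift along the world's x, y, z in mm, then the turn, a rotation vector about the world's x, y, z in degrees. In form: [[[dx, dy, dz, wx, wy, wz], ...]]. A call has 1 to 5 rows; each row shifts and turns the pose as measured when the row begins; what a row does not reach is not made up. A row lasts 1/10 s, in which the tool goes at most 50 mm and 8.59 degrees, less where a joint would pass 70% of its speed; a pose out of reach is approached as far as the arm can. A call is refused whole if a number of a shift passes 50 or a number of a turn 8.59, either way. A call with a gripper value outside its range is refused whole. "gripper" is the opening, from -1 (shut) to 1 (fully open), set as the call begins (left out, the last holds). The fingers move at their own pace and stop on an object; "squeeze" is the grip in N (left out, the last holds). Time passes only in rows, so rows that do not move let the fingers close. It gives the time, the measured TCP pose, the force and the opening at its end, in the units of the state.
- manip.read_state(): the state, without advancing time (a new reading comes with each control period).
- manip.camera(name): name is "scene" or "top" or "wrist"; returns (picture, depth): 420x560x3 uint8, blue, green, red; 420x560 float32, mm along the optical axis (not along the pixel's ray), 0 where there is no reading.
- manip.camera_params(name): a dict with "fx", "fy", "cx", "cy" (pixels), "rvec" (rotation vector, rad) and "tvec" (3), from world to camera coordinates, as OpenCV has them. Camera axes: x right, y down, z forward; pixel columns grow to the right and rows downward; lengths in mm; the calibration is good to about 2 mm. A picture is of the moment at which its call begins: read the wrist's pose just before it. camera_params takes no time and is no camera call; for the wrist camera it gives the pose at the moment of the call.
- manip.sign_off(): hands the job in, once; it reports no verdict.
The state is a dict: "clock": time; "joints": joint angles; "qd": joint speeds; "effort": joint torques, N m; "eef_pos": TCP position; "eef_rot": TCP orientation; "wrist_force": force on the tool from outside, world axes, zero at the start; "moment": the same for the moment, N m; "finger_gap": finger opening in mm.
Only numpy, scipy, OpenCV 4.12 (cv2) and the standard library are available. Lean on these libraries where they do the work, as an engineer would, in place of code of your own. Each camera call takes 0.05 s, during which the arm holds its last target. There are 200 camera calls.

## Working session

There is one attempt and no reset: what is moved stays moved. The work goes in short steps, Python scripts to look and compute and a tool call to move; the robot and the scene stay as the last step left them, time stands still between calls to the robot, and variables do not carry over. Pictures are saved under pics/ and viewed, about 8 in all and at most 12, crops included, and the job is handed in when it is done.

Besides the shell and the picture viewer there is one more tool, called after "Request:" as name(argument=value, ...) on one line, values as JSON. jog_arm: Moves the arm, as the interface text tells. Its arguments: {"type":"object","properties":{"moves":{"type":"array","items":{"type":"array","items":{"type":"array","items":{"type":"number"}}}},"gripper":{"type":"number"},"squeeze":{"type":"number"}},"required":["moves"]}

```bash
ls; mkdir -p pics
cat > h.py <<'E'
import numpy as np, cv2
from cell import manip
from scipy.spatial.transform import Rotation as R
def snap(name,save):
    P=manip.camera_params(name); im,d=manip.camera(name)
    cv2.imwrite(f'pics/{save}.png',im); np.savez(f'pics/{save}.npz',im=im,d=d,**{k:np.array(v) for k,v in P.items()})
    return im,d
def cloud(save):
    z=np.load(f'pics/{save}.npz'); d=z['d']; v,u=np.mgrid[:d.shape[0],:d.shape[1]]
    c=np.stack([(u-z['cx'])/z['fx']*d,(v-z['cy'])/z['fy']*d,d],-1)
    Rm=cv2.Rodrigues(z['rvec'].reshape(3))[0]
    w=(c-z['tvec'].reshape(3))@Rm; w[d==0]=np.nan
    return w,z['im']
E
python3 - <<'E'
from h import *
a,_=snap('scene','s0'); b,_=snap('top','t0')
cv2.imwrite('pics/t0b.png',cv2.resize(b,(800,600)))
cv2.imwrite('pics/s0b.png',cv2.resize(a,(800,600)))
print(manip.read_state()); print(manip.camera_params('top'))
E
```

```text
pics
{'clock': 0.1, 'joints': array([ 1.03438974e+00,  3.00416208e-01,  1.52153567e+00, -1.32244484e-05,
        1.32069007e+00, -6.66043310e-02]), 'qd': array([ 0.00175535, -0.00204542, -0.00267677,  0.00071956,  0.00077378,
       -0.00016969]), 'effort': array([ 7.98927977e-04, -5.32636714e+01, -3.53284335e+01,  7.09232013e-02,
        2.34601140e-02, -6.23738083e-05]), 'eef_pos': array([248.88500372, 490.21770587, 223.93563682]), 'eef_rot': array([ 3.08719553,  1.56974696, -2.09499242]), 'wrist_force': array([-0.08892716,  0.40970162, -0.177133  ]), 'moment': array([-0.0207028 ,  0.01013701,  0.07621513]), 'finger_gap': 94.0318446057529}
{'fx': 473.22649382995536, 'fy': 473.22649382995536, 'cx': 272.5881787729834, 'cy': 206.64558703154938, 'rvec': array([ 2.14604402, -2.14305312,  0.1488627 ]), 'tvec': array([  63.48601554,  541.19376154, 1177.47541486])}
```

View pics/t0b.png

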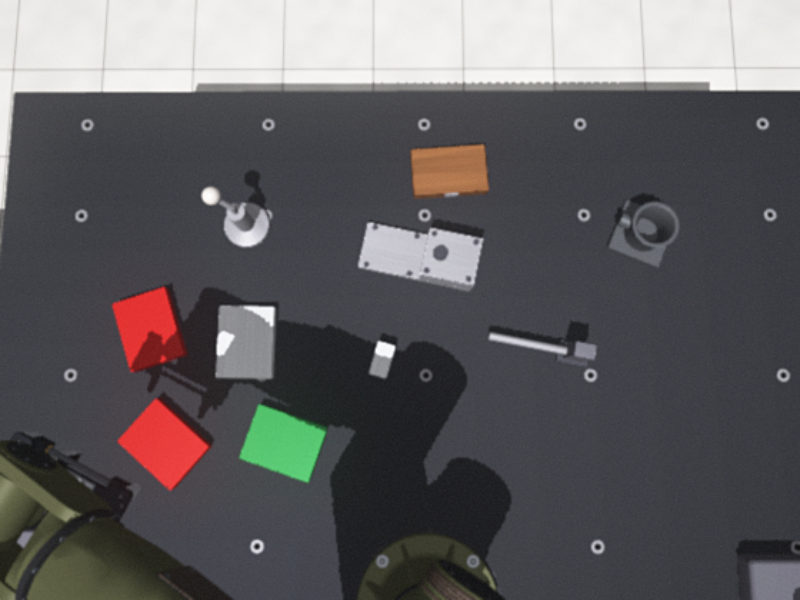

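View pics/s0b.png

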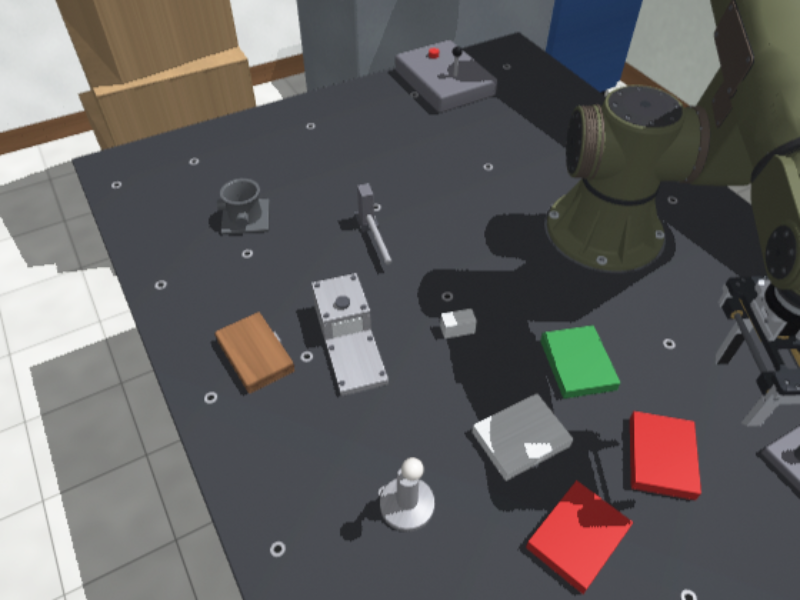

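The top view (800×600) shows the roofed fixture at (420,255) with its mouth to the left (+y). The tool is at (540,345) with its rod pointing left. The small block is at (383,358), the ball at (245,222), the casting at (645,230) and the case at (450,170).

Plate candidates are grey (246,342), red (148,328), red (163,443) and green (283,443). Only the grey one is bare aluminium, so it is the base plate.

Next I'll measure from depth.

```bash
python3 - <<'E'
from h import *
w,im=cloud('t0'); ws,_=cloud('s0')
s=0.7
def rect(name,box,zlo,zhi,W=w):
    x0,y0,x1,y1=[int(v*s) for v in box]
    p=W[y0:y1,x0:x1].reshape(-1,3); p=p[~np.isnan(p[:,0])]; p=p[(p[:,2]>zlo)&(p[:,2]<zhi)]
    r=cv2.minAreaRect(p[:,:2].astype(np.float32)); b=cv2.boxPoints(r)
    print(name,len(p),'c',np.round(r[0],1),'size',np.round(r[1],1),'ang',round(r[2],2),'z',np.round(np.median(p[:,2]),1)); return p
rect('table',(500,420,700,520),-20,20)
rect('base',(195,290,295,395),17,33)
rect('small',(355,325,410,390),28,45)
rect('fixroof',(345,205,500,300),64,76)
rect('fixledge',(345,205,428,300),10,22)
rect('fixall',(345,205,500,300),10,90)
rect('screw',(345,205,500,300),77,90)
rect('handle',(545,300,620,380),82,98)
rect('rod',(480,310,562,370),26,45)
rect('case',(400,130,500,205),22,40)
rect('ball',(190,175,230,215),100,200)
rect('foot',(200,175,290,260),4,20)
rect('casting',(590,180,700,280),5,100)
E
python3 -c "
import cv2
a=cv2.imread('pics/t0.png')
cv2.imwrite('pics/c0.png',cv2.resize(a[130:290,140:440],None,fx=2.66,fy=2.66,interpolation=cv2.INTER_CUBIC))"
```

```text
table 9695 c [ 233.1 -312.5] size [173.1 361.3] ang 0.06 z 0.8
base 1984 c [459.5 325.7] size [101.4 130.3] ang 89.4 z 25.4
small 297 c [427.3  78.4] size [31.8 59.9] ang 73.82 z 36.5
fixroof 1149 c [607.2 -44.3] size [96.  87.5] ang 77.81 z 71.8
fixledge 1375 c [627.5  51.9] size [129.3  86.8] ang 77.75 z 16.7
fixall 2817 c [645.9   6.1] size [211.  142.8] ang 77.82 z 22.3
screw 105 c [608.5 -44.5] size [92.5 75.1] ang 77.08 z 81.3
handle 167 c [ 440.6 -268.3] size [36.4 26.3] ang 78.83 z 90.6
rod 279 c [ 458.  -177.1] size [129.7  14.4] ang 79.4 z 36.5
case 1752 c [778.9 -46.1] size [ 96.  140.6] ang 3.94 z 30.8
ball 173 c [684.  354.3] size [35.2 27.9] ang 45.42 z 177.9
foot 770 c [696.4 340.2] size [164.  169.4] ang 0.07 z 12.6
casting 1824 c [ 673.5 -412. ] size [204.7 192.8] ang 89.76 z 15.3
```

View pics/c0.png

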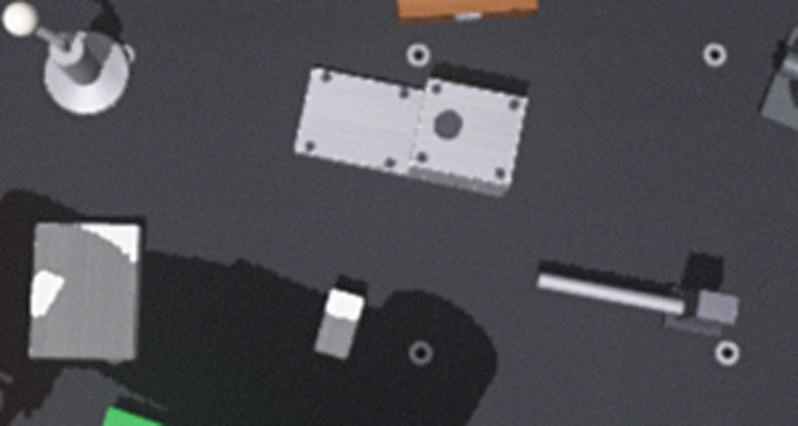

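The crop shows the grey plate at (85,290), so it's confirmed as the base plate. Sizes and heights all match the description. Next I'll work out the approach numbers.

```bash
cat >> h.py <<'E'
def yaw_of(v): return np.degrees(np.arctan2(v[1],v[0]))
def st():
    s=manip.read_state(); M=R.from_euler('xyz',s['eef_rot']).as_matrix()
    print('t',round(s['clock'],2),'p',np.round(s['eef_pos'],1),'fing',np.round(M[:,0],3),'jawyaw',round(yaw_of(M[:,2]),2),'q',np.round(s['joints'],3),'F',np.round(s['wrist_force'],1),'gap',round(s['finger_gap'],1)); return s,M
ang=77.8; ex=np.array([np.cos(np.radians(ang)),np.sin(np.radians(ang))]); ey=np.array([-ex[1],ex[0]])
O=np.array([607.2,-44.3])+6*ex
def tofix(p): p=np.asarray(p)[...,:2]-O; return np.stack([p@ex,p@ey],-1)
def fromfix(x,y): return O+x*ex+y*ey
E
python3 - <<'E'
from h import *
st()
print('O',O,'hole',fromfix(-54,0),'tool dir line-up handle positions (fix x of tip=-75,-54, 47):',[np.round(fromfix(x-158,0),1) for x in(-75,-54,47)])
w,im=cloud('t0')
# rod yaw from wide fit
p=w[217:259,336:393].reshape(-1,3); p=p[(p[:,2]>30)&(p[:,2]<45)]
c=p[:,:2].mean(0); u,s,v=np.linalg.svd(p[:,:2]-c); print('rod yaw',yaw_of(v[0]),c)
E
```

```text
t 0.1 p [248.9 490.2 223.9] fing [-0.001 -0.001 -1.   ] jawyaw 63.08 q [ 1.034  0.3    1.522 -0.     1.321 -0.067] F [-0.1  0.4 -0.2] gap 94.0
O [608.46794878 -38.43550463] hole [597.05640977 -91.21596293] tool dir line-up handle positions (fix x of tip=-75,-54, 47): [array([ 559.2, -266.2]), array([ 563.7, -245.6]), array([ 585. , -146.9])]
rod yaw 79.17436559795854 [ 457.54986085 -177.11427185]
```

Request:
jog_arm(moves=[[[10,-50,0,0,0,0],[10,-50,0,0,0,0],[10,-50,0,0,0,0],[10,-50,0,0,0,0],[10,-50,0,0,0,0]]], gripper=1)

```text
clock: 0.6
eef_pos: [295.5, 243.7, 220.5]
eef_rot: [2.916, 1.565, -2.26]
wrist_force: [2.0, -0.0, 0.1]
finger_gap: 94.0
```

Request:
jog_arm(moves=[[[20,-50,0,0,0,-8],[20,-50,0,0,0,-8],[15,-50,0,0,0,-8],[10,-50,0,0,0,-8],[10,-50,0,0,0,-8]]])

```text
clock: 1.1
eef_pos: [363.8, 3.8, 220.8]
eef_rot: [3.04, 1.567, -2.855]
wrist_force: [-0.1, 0.5, 0.4]
finger_gap: 94.2
```

Request:
jog_arm(moves=[[[10,-50,0,0,0,-8],[10,-50,0,0,0,-8],[10,-50,0,0,0,-8],[10,-50,0,0,0,-8],[10,-30,0,0,0,0]]])

```text
clock: 1.6
eef_pos: [410.2, -226.0, 220.5]
eef_rot: [3.069, 1.568, 2.866]
wrist_force: [-0.3, 0.1, 0.7]
finger_gap: 93.8
```

Run:
```python
from h import *
st()
```

```text
t 1.6 p [ 410.2 -226.   220.5] fing [-0.003  0.001 -1.   ] jawyaw -11.62 q [-5.810e-01  1.220e-01  1.745e+00 -1.000e-03  1.277e+00 -3.780e-01] F [-0.3  0.1  0.7] gap 93.8
```

Request:
jog_arm(moves=[[[15,-21,-30,0,0,0.8],[15,-21,-40,0,0,0],[0,0,-45,0,0,0],[0,0,-30,0,0,0],[0,0,0,0,0,0]]])

```text
clock: 2.1
eef_pos: [440.3, -274.2, 69.6]
eef_rot: [-3.024, 1.568, 3.064]
wrist_force: [0.5, 0.4, 1.0]
finger_gap: 93.7
```

Run:
```python
from h import *
st()
im,d=snap('wrist','w1'); cv2.imwrite('pics/w1b.png',im)
```

```text
t 2.1 p [ 440.3 -274.2   69.6] fing [-0.002  0.    -1.   ] jawyaw -11.18 q [-0.627  0.419  1.755 -0.002  0.97  -0.431] F [0.5 0.4 1. ] gap 93.7
```

View pics/w1b.png

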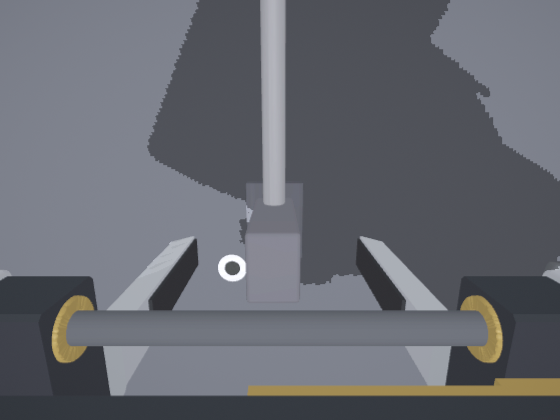

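The wrist view shows the handle at (273,250), between the fingers at (180,260) and (375,260), with the rod going straight up. Next I'll descend and grip low, close to the rod's axis.

Request:
jog_arm(moves=[[[0,5,-20,0,0,0.3],[0,1,-13,0,0,0],[0,0,0,0,0,0]]])

```text
clock: 2.45
eef_pos: [443.2, -269.7, 42.9]
eef_rot: [-0.605, 1.564, -0.794]
wrist_force: [-0.5, -0.8, 0.3]
finger_gap: 94.2
```

Request:
jog_arm(moves=[[[0,0,0,0,0,0],[0,0,0,0,0,0],[0,0,0,0,0,0],[0,0,0,0,0,0],[0,0,0,0,0,0]]], gripper=-1, squeeze=60)

```text
clock: 2.95
eef_pos: [445.1, -271.2, 47.5]
eef_rot: [-0.525, 1.557, -0.715]
wrist_force: [0.6, -0.2, 0.3]
finger_gap: 57.3
```

Run:
```python
from h import *
st()
```

```text
t 2.95 p [ 445.1 -271.2   47.5] fing [ 0.01  -0.009 -1.   ] jawyaw -10.84 q [-0.617  0.452  1.77  -0.002  0.907 -0.427] F [ 0.6 -0.2  0.3] gap 57.3
```

Request:
jog_arm(moves=[[[-2,1,-6,0.3,0.3,0],[-2,1,-6,0.3,0.3,0],[0,0,-1,0,0,0],[0,0,-1,0,0,0],[0,0,-1,0,0,0]]])

```text
clock: 3.45
eef_pos: [440.5, -269.0, 32.2]
eef_rot: [2.32, 1.567, 2.13]
wrist_force: [-12.2, 7.9, 35.3]
finger_gap: 25.8
```

Run:
```python
from h import *
st()
```

```text
t 3.45 p [ 440.5 -269.    32.2] fing [-0.002  0.003 -1.   ] jawyaw -10.85 q [-0.62   0.476  1.778  0.002  0.891 -0.432] F [-12.2   7.9  35.3] gap 25.8
```

Request:
jog_arm(moves=[[[0,0,6,0,0,0],[0,0,4,0,0,0],[15,0,0,0,0,-0.5],[30,0,0,0,0,-0.5],[30,0,0,0,0,-0.4]]])

```text
clock: 3.95
eef_pos: [514.6, -268.8, 42.2]
eef_rot: [2.581, 1.564, 2.365]
wrist_force: [-0.2, -0.9, -3.1]
finger_gap: 26.0
```

Run:
```python
from h import *
s,M=st(); print(tofix(s['eef_pos']))
im,d=snap('top','t1'); w,_=cloud('t1')
f=np.nan_to_num(w,nan=-1)
f2=tofix(f); m=(f2[...,0]>-230)&(f2[...,0]<-60)&(abs(f2[...,1])<90)&(f[...,2]>22)&(f[...,2]<60)
p=f[m]; print(len(p)); q=tofix(p)
c=q.mean(0);u,s,v=np.linalg.svd(q-c,full_matrices=False);print(c,v[0],'xmax',q[:,0].max(),'zmed',np.median(p[:,2]))
st()
```

```text
t 3.95 p [ 514.6 -268.8   42.2] fing [-0.005  0.005 -1.   ] jawyaw -12.43 q [-0.545  0.578  1.582  0.002  0.988 -0.329] F [-0.2 -0.9 -3.1] gap 26.0
[-245.03875652   43.02390548]
335
[-163.67806286   42.99010013] [-0.99999787 -0.00206204] xmax -86.73260546835651 zmed 46.46036183456953
t 4.0 p [ 518.3 -268.7   42.6] fing [-0.002  0.004 -1.   ] jawyaw -12.39 q [-0.542  0.582  1.574  0.002  0.989 -0.327] F [ 1.4  3.4 -2.1] gap 25.6
```

Request:
jog_arm(moves=[[[18,-4,-2,0,0,0.2],[14,-3,-2,0,0,0],[4,-1,-1,0,0,0],[0,0,-0.5,0,0,0]]])

```text
clock: 4.4
eef_pos: [555.8, -275.9, 35.1]
eef_rot: [2.521, 1.564, 2.31]
wrist_force: [-0.6, 0.1, -2.6]
finger_gap: 25.9
```

Run:
```python
from h import *
im,d=snap('top','t2'); w,_=cloud('t2')
s,M=st(); print(tofix(s['eef_pos']))
f=np.nan_to_num(w,nan=-1)
f2=tofix(f); m=(f2[...,0]>-180)&(f2[...,0]<-58)&(abs(f2[...,1])<30)&(f[...,2]>22)&(f[...,2]<60)
p=f[m]; print(len(p)); q=tofix(p)
c=q.mean(0);u,s,v=np.linalg.svd(q-c,full_matrices=False);print(c,v[0],'xmax',q[:,0].max(),'z',np.percentile(p[:,2],[50,80,95]))
```

```text
t 4.45 p [ 555.4 -275.9   35.1] fing [-0.005  0.005 -1.   ] jawyaw -12.11 q [-0.521  0.662  1.459  0.002  1.027 -0.311] F [-0.  -0.4 -3.8] gap 25.8
[-243.27796426    1.65660534]
198
[-131.66559103    2.11812855] [-0.99999863 -0.00165357] xmax -84.85320288924113 z [39.7685325  41.97214688 44.30302488]
```

Request:
jog_arm(moves=[[[2,0,3,0,0,0],[2,10,0.5,0,0,0],[2,10,0,0,0,0],[2,10,0,0,0,0]]])

```text
clock: 4.85
eef_pos: [562.2, -244.5, 39.3]
eef_rot: [2.553, 1.563, 2.34]
wrist_force: [0.4, -0.1, -3.2]
finger_gap: 26.1
```

Run:
```python
from h import *
s,M=st(); print(tofix(s['eef_pos']), tofix(s['eef_pos'])[0]+158)
```

```text
t 4.85 p [ 562.2 -244.5   39.3] fing [-0.005  0.005 -1.   ] jawyaw -12.23 q [-0.471  0.643  1.48   0.003  1.025 -0.259] F [ 0.4 -0.1 -3.2] gap 26.1
[-211.15558974    1.64008824] -53.155589737608324
```

Request:
jog_arm(moves=[[[3,7,-0.5,0.1,0.1,0],[2,8,-0.5,0.1,0.1,0],[2,8,0,0,0,0],[2,8,0,0,0,0],[2,8,0,0,0,0]]])

```text
clock: 5.35
eef_pos: [574.1, -205.0, 39.8]
eef_rot: [3.101, 1.563, 2.889]
wrist_force: [-4.3, -9.6, -0.6]
finger_gap: 25.9
```

Run:
```python
from h import *
s,M=st(); print(tofix(s['eef_pos']), tofix(s['eef_pos'])[0]+158)
```

```text
t 5.35 p [ 574.1 -205.    39.8] fing [-0.008  0.002 -1.   ] jawyaw -12.13 q [-4.030e-01  6.360e-01  1.491e+00 -1.000e-03  1.023e+00 -1.900e-01] F [-4.3 -9.6 -0.6] gap 25.9
[-170.05885684   -1.60928083] -12.05885683844025
```

Request:
jog_arm(moves=[[[1.5,8,-1,0,-0.2,0],[1.5,8,-0.5,0,-0.2,0],[1.7,8,-0.5,0,0,0],[1.7,8,0,0,0,0],[1.7,8,0,0,0,0]]])

```text
clock: 5.85
eef_pos: [582.5, -167.7, 40.1]
eef_rot: [-1.358, 1.564, -1.569]
wrist_force: [-1.3, -2.2, -2.9]
finger_gap: 25.6
```

Run:
```python
from h import *
s,M=st(); print(tofix(s['eef_pos']), tofix(s['eef_pos'])[0]+158)
```

```text
t 5.85 p [ 582.5 -167.7   40.1] fing [ 0.    -0.007 -1.   ] jawyaw -12.1 q [-0.338  0.625  1.51  -0.008  1.005 -0.122] F [-1.3 -2.2 -2.9] gap 25.6
[-131.78981061   -1.91981791] 26.21018938602009
```

Request:
jog_arm(moves=[[[2,7,-1,0.2,0,0],[2,7,-0.5,0.1,0,0],[1.7,7,-0.5,0,0,0],[1.5,7,0,0,0,0],[0,0,0,0,0,0]]])

```text
clock: 6.35
eef_pos: [590.6, -136.2, 38.1]
eef_rot: [-1.365, 1.569, -1.575]
wrist_force: [0.2, -0.3, -3.8]
finger_gap: 25.9
```

Run:
```python
from h import *
s,M=st(); print(tofix(s['eef_pos']), tofix(s['eef_pos'])[0]+158)
im,d=snap('top','t3'); w,_=cloud('t3'); f=np.nan_to_num(w,nan=-1); q=tofix(f)
m=(q[...,0]>45)&(q[...,0]<170)&(abs(q[...,1])<60)&(f[...,2]>48)&(f[...,2]<64)
p=q[m].astype(np.float32); print(len(p),cv2.minAreaRect(p),np.median(f[m][:,2]))
cv2.imwrite('pics/t3b.png',cv2.resize(im[100:300,200:440],None,fx=2.5,fy=2.5))
```

```text
t 6.35 p [ 590.6 -136.2   38.1] fing [-0.    -0.002 -1.   ] jawyaw -12.03 q [-0.286  0.628  1.509 -0.002  1.004 -0.075] F [ 0.2 -0.3 -3.8] gap 25.9
[-99.33459471  -3.1653556 ] 58.665405292443424
717 ((101.44052124023438, -1.107320785522461), (84.02479553222656, 58.09791564941406), 0.828364908695221) 56.820585170123955
```

View pics/t3b.png

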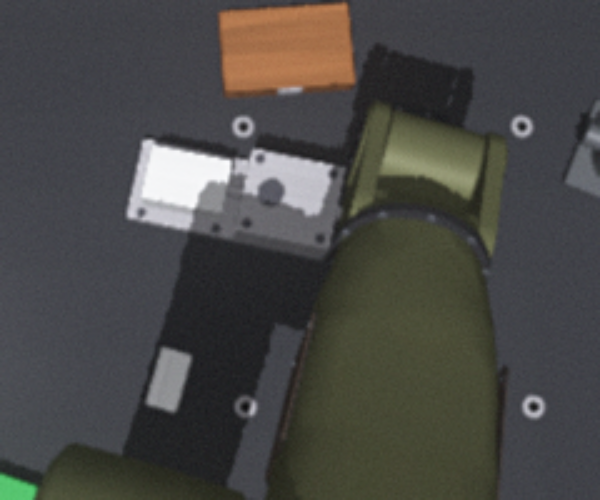

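The crop shows the freed block lying flat on the ledge at (185,180), clear of the pocket roof at (290,200). Depth puts it at fixture x = 101 mm with its top at 56 mm. Next I'll draw the rod out.

Request:
jog_arm(moves=[[[-4,-15,0,0,0,0],[-5,-20,0,0,0,0],[-5,-25,0,0,0,0],[-5,-25,0,0,0,0],[-5,-25,0,0,0,0]]])

```text
clock: 6.9
eef_pos: [564.6, -250.7, 37.7]
eef_rot: [-1.923, 1.57, -2.129]
wrist_force: [-0.1, 1.0, -3.7]
finger_gap: 25.5
```

Run:
```python
from h import *
s,M=st(); print(tofix(s['eef_pos']), tofix(s['eef_pos'])[0]+158)
```

```text
t 6.9 p [ 564.6 -250.7   37.7] fing [-0.    -0.001 -1.   ] jawyaw -11.84 q [-4.770e-01  6.510e-01  1.472e+00 -1.000e-03  1.019e+00 -2.700e-01] F [-0.1  1.  -3.7] gap 25.5
[-216.76413567   -1.95492108] -58.7641356689324
```

Request:
jog_arm(moves=[[[-5,-20,0,0,0,0],[-15,-15,0,0,0,0],[-25,0,0,0,0,0],[-15,0,-1,0,0,0],[0,0,-2,0,0,0]]])

```text
clock: 7.4
eef_pos: [498.5, -295.7, 34.2]
eef_rot: [-1.423, 1.57, -1.637]
wrist_force: [-0.4, 0.5, -4.0]
finger_gap: 25.6
```

Request:
jog_arm(moves=[[[0,0,-1.5,0,0,0],[0,0,-1,0,0,0],[0,0,-0.5,0,0,0]]])

```text
clock: 7.7
eef_pos: [499.3, -297.0, 32.3]
eef_rot: [-1.033, 1.57, -1.248]
wrist_force: [-2.5, 1.5, 5.9]
finger_gap: 25.7
```

Run:
```python
from h import *
s,M=st()
```

```text
t 7.7 p [ 499.3 -297.    32.3] fing [ 0.    -0.001 -1.   ] jawyaw -12.31 q [-5.99e-01  5.90e-01  1.59e+00 -1.00e-03  9.60e-01 -3.84e-01] F [-2.5  1.5  5.9] gap 25.7
```

Request:
jog_arm(moves=[[[0,0,0,0,0,0],[0,0,0,0,0,0],[0,0,0,0,0,0],[0,0,5,0,0,0],[0,0,20,0,0,0]]], gripper=1)

```text
clock: 8.2
eef_pos: [500.6, -296.6, 56.5]
eef_rot: [-2.487, 1.57, -2.7]
wrist_force: [0.2, -0.2, -0.6]
finger_gap: 62.4
```

Request:
jog_arm(moves=[[[0,0,45,0,0,0],[0,0,50,0,0,0],[0,20,40,0,0,0],[20,50,0,0,0,0],[20,50,0,0,0,0]]])

```text
clock: 8.7
eef_pos: [537.8, -182.6, 200.8]
eef_rot: [-0.264, 1.566, -0.485]
wrist_force: [-0.1, 0.3, -0.2]
finger_gap: 93.7
```

Run:
```python
from h import *
im,d=snap('top','t4'); s,M=st(); print(tofix(s['eef_pos']))
w,_=cloud('t4'); f=np.nan_to_num(w,nan=-1)
m=(abs(f[...,0]-500)<50)&(abs(f[...,1]+297)<40)&(f[...,2]>80)&(f[...,2]<98)
print(m.sum(),cv2.minAreaRect(f[m][:,:2].astype(np.float32)),np.median(f[m][:,2]) if m.any() else 0)
q=tofix(f);m=(q[...,0]>45)&(q[...,0]<170)&(abs(q[...,1])<60)&(f[...,2]>48)&(f[...,2]<64)
p=q[m].astype(np.float32); print(len(p),cv2.minAreaRect(p))
```

```text
t 8.75 p [ 540.2 -176.3  201.4] fing [ 0.006 -0.001 -1.   ] jawyaw -12.37 q [-3.800e-01  3.560e-01  1.501e+00  1.000e-03  1.278e+00 -1.650e-01] F [2.5 6.  0.3] gap 93.5
[-149.19014478   37.55574934]
0 ((0.0, 0.0), (0.0, 0.0), 0.0) 0
717 ((101.2054443359375, -1.0795822143554688), (83.93671417236328, 57.45338821411133), 0.26238781213760376)
```

Request:
jog_arm(moves=[[[15,50,0,0,0,0],[20,50,0,0,0,0],[20,50,0,0,0,0],[18,45,0,0,0,0],[15,35,-20,0,0,0]]])

```text
clock: 9.25
eef_pos: [624.8, 43.4, 186.5]
eef_rot: [0.071, 1.556, -0.146]
wrist_force: [0.3, -1.2, -0.4]
finger_gap: 93.7
```

Run:
```python
from h import *
im,d=snap('top','t5'); s,M=st(); print(tofix(s['eef_pos']))
w,_=cloud('t5'); f=np.nan_to_num(w,nan=-1)
m=(abs(f[...,0]-500)<50)&(abs(f[...,1]+297)<40)&(f[...,2]>80)&(f[...,2]<98)
print(m.sum(),cv2.minAreaRect(f[m][:,:2].astype(np.float32)),np.median(f[m][:,2]) if m.any() else 0)
im,d=snap('wrist','w5'); w,_=cloud('w5'); f=np.nan_to_num(w,nan=-1)
q=tofix(f);m=(q[...,0]>45)&(q[...,0]<170)&(abs(q[...,1])<60)&(f[...,2]>50)&(f[...,2]<62)
p=q[m].astype(np.float32); print('block via wrist',len(p),cv2.minAreaRect(p),np.median(f[m][:,2]))
```

```text
t 9.3 p [624.3  47.8 181.1] fing [ 0.008 -0.001 -1.   ] jawyaw -12.29 q [ 1.800e-02  5.000e-01  1.346e+00 -1.000e-03  1.288e+00  2.330e-01] F [ 1.1  3.3 -3.3] gap 94.0
[87.60689028  2.72485742]
172 ((500.1092224121094, -296.04608154296875), (36.11919021606445, 26.22797203063965), 76.29222869873047) 90.43828927076568
block via wrist 5642 ((102.44931030273438, 0.5736942291259766), (83.73109436035156, 56.05519485473633), 0.46463215351104736) 56.296474363769306
```

View pics/w5.png

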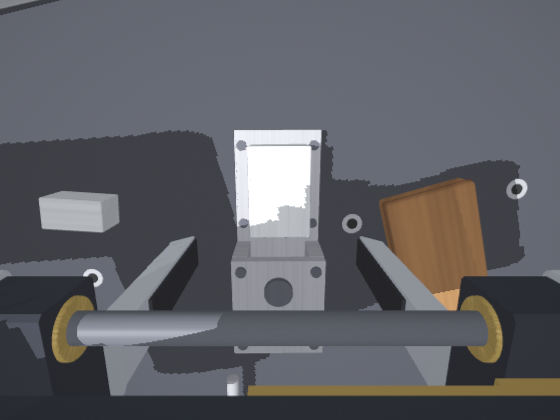

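The wrist view shows the block at (278,190) lined up on the ledge. The tool handle measures 90 mm high at (500,-296), so it's standing upright. Next I'll descend on the block.

Request:
jog_arm(moves=[[[3,6,-35,0,0.4,0.2],[2,4,-35,0,0,0],[0,2,-30,0,0,0],[0,0,-10,0,0,0],[0,0,0,0,0,0]]])

```text
clock: 9.85
eef_pos: [628.8, 56.2, 71.1]
eef_rot: [-0.422, 1.567, -0.631]
wrist_force: [0.6, -0.1, 0.3]
finger_gap: 93.9
```

Run:
```python
from h import *
s,M=st(); print(tofix(s['eef_pos']))
```

```text
t 9.85 p [628.8  56.2  71.1] fing [ 0.003 -0.002 -1.   ] jawyaw -11.97 q [ 0.032  0.631  1.415 -0.003  1.093  0.242] F [ 0.6 -0.1  0.3] gap 93.9
[96.82474487  0.09790789]
```

Next: 5 mm along x, about 28 mm down, then close.

Request:
jog_arm(moves=[[[1,4,-15,0.1,0.2,0],[0,1,-11,0,0,0],[0,0,-3,0,0,0]]])

```text
clock: 10.15
eef_pos: [631.7, 60.7, 44.1]
eef_rot: [0.176, 1.566, -0.034]
wrist_force: [-0.2, 0.0, -0.9]
finger_gap: 94.0
```

Run:
```python
from h import *
s,M=st(); print(tofix(s['eef_pos']))
```

```text
t 10.15 p [631.7  60.7  44.1] fing [ 0.005 -0.    -1.   ] jawyaw -12.02 q [ 0.038  0.672  1.418 -0.     1.047  0.248] F [-0.2  0.  -0.9] gap 94.0
[101.77878766  -1.72540253]
```

Request:
jog_arm(moves=[[[-1,0,-2,0,0.2,0],[0,0,-0.7,0,0.1,0],[0,0,-0.7,0,0,0],[0,0,-0.7,0,0,0],[0,0,-0.7,0,0,0]]], gripper=-1, squeeze=40)

```text
clock: 10.65
eef_pos: [631.3, 60.6, 40.5]
eef_rot: [0.1, 1.57, -0.11]
wrist_force: [-8.5, 1.7, 6.2]
finger_gap: 57.3
```

Request:
jog_arm(moves=[[[0,0,0,0,0,0],[0,0,0,0,0,0]]])

```text
clock: 10.85
eef_pos: [631.3, 60.6, 40.4]
eef_rot: [0.161, 1.57, -0.049]
wrist_force: [0.2, -0.1, -0.6]
finger_gap: 55.8
```

Run:
```python
from h import *
s,M=st(); print(tofix(s['eef_pos']))
```

```text
t 10.85 p [631.3  60.6  40.4] fing [ 0.001 -0.    -1.   ] jawyaw -12.03 q [ 0.038  0.678  1.418 -0.     1.045  0.248] F [ 0.2 -0.1 -0.6] gap 55.8
[101.6190805   -1.34131441]
```

Request:
jog_arm(moves=[[[0,0,25,0,0,0],[0,0,40,0,0,0],[-15,0,35,0,0,4],[-30,20,0,0,0,8.4],[-30,30,0,0,0,8.4]]])

```text
clock: 11.35
eef_pos: [553.8, 108.5, 139.8]
eef_rot: [-2.569, 1.565, -2.411]
wrist_force: [0.1, 0.5, -5.2]
finger_gap: 55.6
```

Request:
jog_arm(moves=[[[-25,40,0,0,0,8.4],[-20,40,0,0,0,8.4],[-20,40,0,0,0,8.4],[-15,40,0,0,0,8.4],[-10,30,0,0,0,8.4]]])

```text
clock: 11.85
eef_pos: [456.2, 303.5, 139.2]
eef_rot: [-2.811, 1.563, -1.9]
wrist_force: [0.7, -0.3, -4.1]
finger_gap: 55.8
```

Run:
```python
from h import *
s,M=st(); print(np.array([459.5,325.7])-s['eef_pos'][:2])
```

```text
t 11.85 p [456.2 303.5 139.2] fing [-0.002 -0.007 -1.   ] jawyaw 52.21 q [ 0.522  0.383  1.618 -0.006  1.146 -0.386] F [ 0.7 -0.3 -4.1] gap 55.8
[ 3.2564145  22.22164613]
```

Still to do: about 37° of turn, (3,22) in plane, and down about 60 mm to hover.

Request:
jog_arm(moves=[[[1,10,-10,0.2,0,8.4],[1,6,-10,0.2,0,8.4],[1,4,-10,0,0,8.4],[0,2,-10,0,0,8.4],[0,0,-10,0,0,3.5]]])

```text
clock: 12.35
eef_pos: [455.8, 330.7, 86.7]
eef_rot: [2.099, 1.568, -2.607]
wrist_force: [-0.2, 0.5, -5.5]
finger_gap: 55.9
```

Run:
```python
from h import *
im,d=snap('wrist','w6'); s,M=st(); print(np.array([459.5,325.7])-s['eef_pos'][:2])
w,_=cloud('w6'); f=np.nan_to_num(w,nan=-1)
m=(abs(f[...,0]-460)<90)&(abs(f[...,1]-326)<90)&(f[...,2]>19)&(f[...,2]<31)
p=f[m]; print(len(p),cv2.minAreaRect(p[:,:2].astype(np.float32)),np.median(p[:,2]))
m=(abs(f[...,0]-460)<60)&(abs(f[...,1]-326)<50)&(f[...,2]>80)&(f[...,2]<125)
p=f[m]; print(len(p), len(p) and (cv2.minAreaRect(p[:,:2].astype(np.float32)),np.median(p[:,2])))
```

```text
t 12.4 p [455.1 330.1  84.9] fing [-0.005 -0.003 -1.   ] jawyaw 90.51 q [ 0.562  0.481  1.617  0.     1.049 -1.017] F [-1.5 -0.5 -6.5] gap 55.9
[ 4.44020055 -4.42186292]
6935 ((456.6474609375, 327.5585632324219), (100.25658416748047, 126.97952270507812), 89.34187316894531) 25.34814737227272
17488 (((454.63421630859375, 331.054931640625), (84.88729858398438, 80.14028930664062), 0.8931368589401245), np.float64(102.75028893396343))
```

View pics/w6.png

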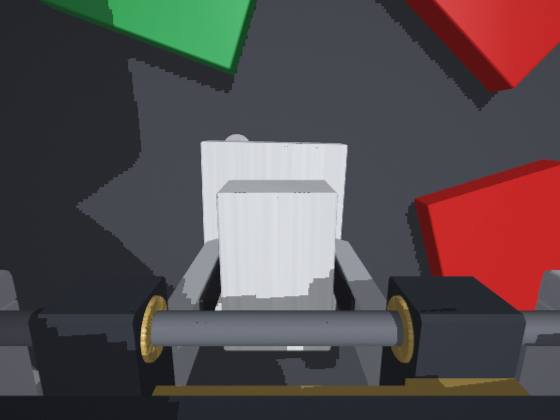

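The wrist view shows the block held level at (277,250) over the plate (edges 203 to 346). It needs a shift of (+4,-4), a turn of -1.1° and about 35 mm of descent.

Request:
jog_arm(moves=[[[2,-2,-10,0.1,-0.2,-0.7],[1,-1,-10,0,0,-0.4],[0.5,-0.5,-6,0,0,0],[0,0,-3,0,0,0]]])

```text
clock: 12.8
eef_pos: [458.6, 325.8, 53.4]
eef_rot: [2.267, 1.568, -2.464]
wrist_force: [-0.1, -1.1, -4.9]
finger_gap: 55.8
```

Run:
```python
from h import *
s,M=st(); print(np.array([459.,326.5])-s['eef_pos'][:2])
```

```text
t 12.8 p [458.6 325.8  53.4] fing [-0.002 -0.002 -1.   ] jawyaw 88.95 q [ 0.553  0.526  1.635 -0.     0.984 -0.999] F [-0.1 -1.1 -4.9] gap 55.8
[0.3814756  0.72846022]
```

Request:
jog_arm(moves=[[[0.2,0.4,-2,0,0,0.3],[0,0,-1.2,0,0,0],[0,0,-0.8,0,0,0],[0,0,-0.5,0,0,0]]])

```text
clock: 13.2
eef_pos: [459.2, 326.4, 49.4]
eef_rot: [2.347, 1.569, -2.379]
wrist_force: [-2.5, -2.4, 1.2]
finger_gap: 55.8
```

Run:
```python
from h import *
s,M=st()
```

```text
t 13.2 p [459.2 326.4  49.4] fing [-0.001 -0.001 -1.   ] jawyaw 89.2 q [ 0.553  0.533  1.635 -0.     0.976 -1.004] F [-2.5 -2.4  1.2] gap 55.8
```

Request:
jog_arm(moves=[[[0,0,0,0,0,0],[0,0,0,0,0,0],[0,0,0,0,0,0],[0,0,5,0,0,0],[0,0,25,0,0,0]]], gripper=1)

```text
clock: 13.7
eef_pos: [459.1, 326.4, 79.5]
eef_rot: [2.271, 1.568, -2.456]
wrist_force: [1.1, -0.5, 1.2]
finger_gap: 91.7
```

Request:
jog_arm(moves=[[[0,0,40,0,0,0],[0,0,45,0,0,0],[-10,-40,20,0,0,-5],[-5,-50,0,0,0,-5],[-5,-50,0,0,0,-5]]])

```text
clock: 14.2
eef_pos: [438.7, 186.9, 193.3]
eef_rot: [-0.896, 1.566, 0.398]
wrist_force: [1.0, -0.8, 0.0]
finger_gap: 94.0
```

Run:
```python
from h import *
im,d=snap('top','t7'); s,M=st(); w,_=cloud('t7'); f=np.nan_to_num(w,nan=-1)
def r(cx,cy,h,z0,z1):
    m=(abs(f[...,0]-cx)<h)&(abs(f[...,1]-cy)<h)&(f[...,2]>z0)&(f[...,2]<z1); p=f[m]
    print(len(p), len(p) and (cv2.minAreaRect(p[:,:2].astype(np.float32)),np.median(p[:,2])))
r(459,326,90,18,33); r(459,326,90,58,75)
r(427,78,50,30,44)
```

```text
t 14.25 p [438.2 181.6 193.3] fing [ 0.004  0.    -1.   ] jawyaw 73.64 q [ 3.160e-01  1.590e-01  1.770e+00 -1.000e-03  1.209e+00 -9.690e-01] F [ 1.5 -2.1  1.6] gap 93.8
457 (((459.3338928222656, 327.40447998046875), (129.56663513183594, 98.94393157958984), 0.14533348381519318), np.float64(25.628475526088657))
162 (((459.4512634277344, 341.4644775390625), (24.122888565063477, 82.89981842041016), 88.73258209228516), np.float64(65.33063762804906))
296 (((427.20440673828125, 78.61650085449219), (31.8563175201416, 59.97555160522461), 74.08851623535156), np.float64(36.6122254615918))
```

Request:
jog_arm(moves=[[[-4,-40,-20,0,0.2,0.3],[-4,-35,-40,0,0,0],[-2,-15,-45,0,0,0],[0,-8,-30,0,0,0],[0,0,0,0,0,0]]])

```text
clock: 14.75
eef_pos: [428.4, 79.2, 60.3]
eef_rot: [-1.061, 1.56, 0.225]
wrist_force: [0.7, -0.0, -0.2]
finger_gap: 94.0
```

Run:
```python
from h import *
s,M=st(); print(np.array([427.2,78.5])-s['eef_pos'][:2])
```

```text
t 14.75 p [428.4  79.2  60.3] fing [ 0.011  0.002 -1.   ] jawyaw 73.69 q [ 0.098  0.272  1.994  0.002  0.865 -1.189] F [ 0.7 -0.  -0.2] gap 94.0
[-1.24553268 -0.74480704]
```

Request:
jog_arm(moves=[[[-1,-0.5,-15,0,0.4,0.3],[0,0,-12,0,0.1,0],[0,0,-6,0,0,0],[0,0,-2,0,0,0]]])

```text
clock: 15.15
eef_pos: [430.3, 80.3, 28.6]
eef_rot: [-0.883, 1.563, 0.409]
wrist_force: [-0.1, 0.3, -1.0]
finger_gap: 94.0
```

Run:
```python
from h import *
s,M=st(); print(np.array([427.2,78.5])-s['eef_pos'][:2])
```

```text
t 15.15 p [430.3  80.3  28.6] fing [ 0.007  0.003 -1.   ] jawyaw 74.03 q [ 0.099  0.34   2.001  0.003  0.793 -1.195] F [-0.1  0.3 -1. ] gap 94.0
[-3.12099335 -1.78172558]
```

Request:
jog_arm(moves=[[[-3,-1.5,-1.5,-0.1,0.4,0],[-0.5,-0.3,-0.5,0,0.1,0],[0,0,-0.7,0,0,0],[0,0,-0.7,0,0,0],[0,0,-0.7,0,0,0]]], gripper=-1, squeeze=30)

```text
clock: 15.65
eef_pos: [427.8, 79.0, 26.3]
eef_rot: [-0.359, 1.569, 0.934]
wrist_force: [0.1, -0.2, 0.1]
finger_gap: 57.9
```

Request:
jog_arm(moves=[[[0,0,-0.5,0,0,0],[0,0,0,0,0,0],[0,0,0,0,0,0],[0,0,0,0,0,0],[0,0,0,0,0,0]]])

```text
clock: 16.15
eef_pos: [427.8, 79.0, 25.8]
eef_rot: [-0.352, 1.569, 0.941]
wrist_force: [-0.5, 0.1, -0.4]
finger_gap: 32.0
```

Run:
```python
from h import *
s,M=st(); print(np.array([427.2,78.5])-s['eef_pos'][:2])
```

```text
t 16.15 p [427.8  79.   25.8] fing [ 0.001  0.002 -1.   ] jawyaw 74.06 q [ 9.700e-02  3.440e-01  2.005e+00  2.000e-03  7.920e-01 -1.197e+00] F [-0.5  0.1 -0.4] gap 32.0
[-0.5920656  -0.48141541]
```

Request:
jog_arm(moves=[[[0,0,30,0,0,0],[0,0,45,0,0,0],[5,30,45,0,0,5],[6,45,15,0,0,5],[6,45,0,0,0,5]]])

```text
clock: 16.65
eef_pos: [442.6, 196.8, 162.6]
eef_rot: [1.693, 1.568, -3.036]
wrist_force: [1.9, 0.0, -2.5]
finger_gap: 32.1
```

Request:
jog_arm(moves=[[[7,45,0,0,0,0],[6,40,0,0,0,0],[3,25,0,0,0,0],[0,10,0,0,0,0]]])

```text
clock: 17.05
eef_pos: [457.9, 325.2, 162.8]
eef_rot: [1.344, 1.569, 2.906]
wrist_force: [0.1, 0.3, -1.9]
finger_gap: 31.5
```

Run:
```python
from h import *
s,M=st(); print(np.array([459.2,326.4])-s['eef_pos'][:2])
```

```text
t 17.05 p [457.9 325.2 162.8] fing [-0.001  0.    -1.   ] jawyaw 89.46 q [ 5.520e-01  3.830e-01  1.559e+00  1.000e-03  1.201e+00 -1.010e+00] F [ 0.1  0.3 -1.9] gap 31.5
[1.27605696 1.24502533]
```

Request:
jog_arm(moves=[[[0.5,0.5,-20,0,0,-0.3],[0.5,0.5,-15,0,0,0],[0,0,-10,0,0,0],[0,0,-5,0,0,0],[0,0,0,0,0,0]]])

```text
clock: 17.55
eef_pos: [458.2, 325.2, 110.2]
eef_rot: [1.907, 1.568, -2.819]
wrist_force: [0.1, 0.5, -2.0]
finger_gap: 31.8
```

Run:
```python
from h import *
im,d=snap('wrist','w8'); s,M=st(); print(np.array([459.2,326.4])-s['eef_pos'][:2])
w,_=cloud('w8'); f=np.nan_to_num(w,nan=-1)
for z0,z1 in((60,70),(19,31),(110,150)):
    m=(abs(f[...,0]-460)<90)&(abs(f[...,1]-326)<90)&(f[...,2]>z0)&(f[...,2]<z1)
    p=f[m]; print(len(p),len(p) and (cv2.minAreaRect(p[:,:2].astype(np.float32)),p[:,0].max(),np.percentile(p[:,2],[5,50,95])))
```

```text
t 17.6 p [458.4 325.3 110.7] fing [-0.002 -0.001 -1.   ] jawyaw 89.2 q [ 5.520e-01  4.450e-01  1.602e+00  1.000e-03  1.096e+00 -1.005e+00] F [ 0.  -1.  -2.1] gap 31.7
[0.84041402 1.10580625]
2833 (((457.51654052734375, 326.5001220703125), (56.23759078979492, 83.26055145263672), 89.15599060058594), np.float64(498.9494722979378), array([63.92606236, 65.33122926, 66.38710104]))
7554 (((457.9698486328125, 327.3367614746094), (100.08109283447266, 128.98419189453125), 89.1336441040039), np.float64(522.5668272465259), array([24.21655042, 25.37521713, 26.53706107]))
8722 (((452.144287109375, 325.5254211425781), (56.29172134399414, 52.915855407714844), 89.09780883789062), np.float64(478.79223270548), array([117.28332067, 120.93755518, 144.39167244]))
```

View pics/w8.png

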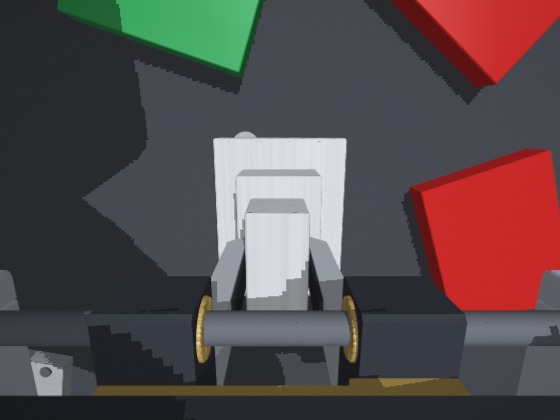

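Run:
```python
from h import *
w,im=cloud('w8')
for r in range(134,310,4): print(r,np.round(w[r,277],1), np.round(w[r,240],1))
```

```text
134 [390.9 326.7   1.9] [390.4 296.5   0.9]
138 [393.5 326.6  24.5] [393.1 298.9  23.5]
142 [396.4 326.6  24.8] [395.9 299.1  26.3]
146 [399.4 326.6  23.9] [398.9 298.8  24.8]
150 [402.3 326.5  24.7] [401.9 298.7  24.5]
154 [405.2 326.5  25.8] [404.9 298.5  23.9]
158 [408.3 326.4  24.3] [407.7 298.6  26.6]
162 [411.3 326.4  24.8] [410.7 298.5  26.1]
166 [414.3 326.3  25.1] [413.9 298.1  24.5]
170 [416.  326.3  35.4] [416.8 298.2  25.7]
174 [416.  326.3  57.2] [415.7 301.7  57.2]
178 [417.4 326.3  66.5] [417.  302.7  66.6]
182 [420.1 326.2  65.3] [419.8 302.4  64.9]
186 [422.7 326.2  65.5] [422.4 302.3  65.4]
190 [425.3 326.2  65.7] [425.  302.2  65.3]
194 [427.9 326.1  65.9] [427.5 302.2  65.9]
198 [426.2 326.1  86.4] [430.4 301.9  64.6]
202 [426.2 326.1  97.1] [432.9 301.9  65.4]
206 [426.1 326.1 107.3] [435.7 301.7  65. ]
210 [426.5 326.1 114.4] [438.5 301.5  64.5]
214 [426.8 326.1 120.9] [441.  301.6  65.6]
218 [428.9 326.1 120.5] [443.8 301.4  65.4]
222 [431.  326.  120.2] [446.3 301.4  66. ]
226 [432.6 326.  121.6] [449.2 301.2  65.8]
230 [434.7 326.  121.4] [452.1 301.   65.2]
234 [436.7 326.  121.6] [455.1 300.9  64.7]
238 [438.8 325.9 121.4] [447.1 304.7  96.3]
242 [441.3 325.9 120.2] [447.3 305.4 102.5]
246 [443.1 325.9 120.9] [447.3 306.1 108.8]
250 [445.1 325.8 121.2] [447.6 306.7 114.1]
254 [447.5 325.8 120.6] [447.4 307.3 120.1]
258 [449.4 325.8 121.1] [447.7 307.8 124.6]
262 [451.7 325.7 120.7] [448.  308.3 128.8]
266 [454.4 325.7 119.4] [448.8 308.6 131.7]
270 [456.2 325.7 120.2] [449.3 308.9 134.8]
274 [458.2 325.6 120.8] [448.9 309.5 139.9]
278 [460.3 325.6 120.9] [449.9 309.6 141.9]
282 [462.4 325.6 121.1] [452.3 309.4 140.8]
286 [465.1 325.5 120.1] [453.4 309.5 142.4]
290 [466.7 325.5 121.4] [454.6 309.7 143.8]
294 [469.1 325.5 121.1] [457.2 309.4 142.5]
298 [471.8 325.4 120.4] [458.5 309.5 143.7]
302 [473.7 325.4 121.1] [460.1 309.5 144.3]
306 [475.8 325.4 121.3] [461.7 309.5 144.9]
```

In the wrist frame the small block's end face is at x = 426.2, so its centre is about 456.2. The freed block's end face is at 416.0, so its centre is about 458.0 with y 326.5. I'll shift (+1.7,+1.1) and descend about 20 mm.

Request:
jog_arm(moves=[[[1,0.8,-8,0,-0.1,0],[0.5,0.3,-5,0,0,0],[0.2,0,-3,0,0,0]]])

```text
clock: 17.9
eef_pos: [461.0, 326.5, 95.3]
eef_rot: [-1.146, 1.569, 0.411]
wrist_force: [0.2, -0.6, -2.1]
finger_gap: 31.9
```

Run:
```python
from h import *
s,M=st(); print(np.array([460.1,326.4])-s['eef_pos'][:2])
```

```text
t 17.9 p [461.  326.5  95.3] fing [ 0.002  0.001 -1.   ] jawyaw 89.17 q [ 0.552  0.469  1.608 -0.     1.063 -1.005] F [ 0.2 -0.6 -2.1] gap 31.9
[-0.87379019 -0.08886727]
```

Request:
jog_arm(moves=[[[-0.6,0,-2,0,0.1,0],[0,0,-1.2,0,0,0],[0,0,-0.8,0,0,0],[0,0,-0.4,0,0,0]]])

```text
clock: 18.3
eef_pos: [460.4, 326.6, 90.8]
eef_rot: [-0.12, 1.57, 1.436]
wrist_force: [-2.9, -2.6, 5.9]
finger_gap: 31.7
```

Run:
```python
from h import *
s,M=st()
```

```text
t 18.3 p [460.4 326.6  90.8] fing [ 0.     0.001 -1.   ] jawyaw 89.17 q [ 5.520e-01  4.750e-01  1.611e+00  1.000e-03  1.055e+00 -1.005e+00] F [-2.9 -2.6  5.9] gap 31.7
```

It's in contact at the expected height. I'll release and retreat.

Request:
jog_arm(moves=[[[0,0,0,0,0,0],[0,0,0,0,0,0],[0,0,0,0,0,0],[0,0,5,0,0,0],[0,0,25,0,0,0]]], gripper=1)

```text
clock: 18.8
eef_pos: [459.6, 326.1, 119.6]
eef_rot: [1.908, 1.568, -2.819]
wrist_force: [0.2, 0.6, -0.0]
finger_gap: 68.4
```

Request:
jog_arm(moves=[[[0,0,40,0,0,0],[0,0,40,0,0,0],[0,-50,0,0,0,0],[-10,-50,0,0,0,0],[-10,-50,0,0,0,0]]])

```text
clock: 19.3
eef_pos: [439.9, 178.3, 207.2]
eef_rot: [-1.078, 1.567, 0.485]
wrist_force: [0.2, -0.1, 1.1]
finger_gap: 93.7
```

Request:
jog_arm(moves=[[[-10,-50,0,0,0,0],[0,-50,0,0,0,0],[0,-30,0,0,0,0],[0,-10,0,0,0,0],[0,0,0,0,0,0]]])

```text
clock: 19.8
eef_pos: [428.1, 33.8, 210.0]
eef_rot: [-1.356, 1.562, 0.202]
wrist_force: [-0.5, 0.3, 0.0]
finger_gap: 94.2
```

Run:
```python
from h import *
im,d=snap('top','t9'); snap('scene','s9'); s,M=st(); w,_=cloud('t9'); f=np.nan_to_num(w,nan=-1)
def r(n,cx,cy,h,z0,z1):
    m=(abs(f[...,0]-cx)<h)&(abs(f[...,1]-cy)<h)&(f[...,2]>z0)&(f[...,2]<z1); p=f[m]
    print(n,len(p), len(p) and (cv2.minAreaRect(p[:,:2].astype(np.float32)),np.median(p[:,2])))
r('base',459,326,90,18,33); r('block',459,326,60,58,75); r('small',459,326,60,94,110); r('handle',500,-297,50,82,98)
a=cv2.resize(cv2.imread('pics/s9.png'),(800,600)); cv2.imwrite('pics/s9b.png',a)
```

```text
t 19.9 p [428.1  35.1 209.8] fing [ 0.008  0.002 -1.   ] jawyaw 89.41 q [-0.005  0.037  1.864  0.002  1.233 -1.566] F [-0.2 -0.4 -1. ] gap 94.2
base 1133 (((459.4278259277344, 325.7946472167969), (101.47777557373047, 130.66311645507812), 88.97859954833984), np.float64(25.463995467279833))
block 385 (((459.67425537109375, 324.8486328125), (56.51219177246094, 83.23960876464844), 89.8360366821289), np.float64(65.2481678046163))
small 335 (((459.20355224609375, 325.1622619628906), (32.7425651550293, 60.006988525390625), 88.86238861083984), np.float64(101.2707033569674))
handle 168 (((500.2316589355469, -296.175048828125), (36.45935821533203, 26.244779586791992), 75.66848754882812), np.float64(90.56564576928577))
```

View pics/s9b.png

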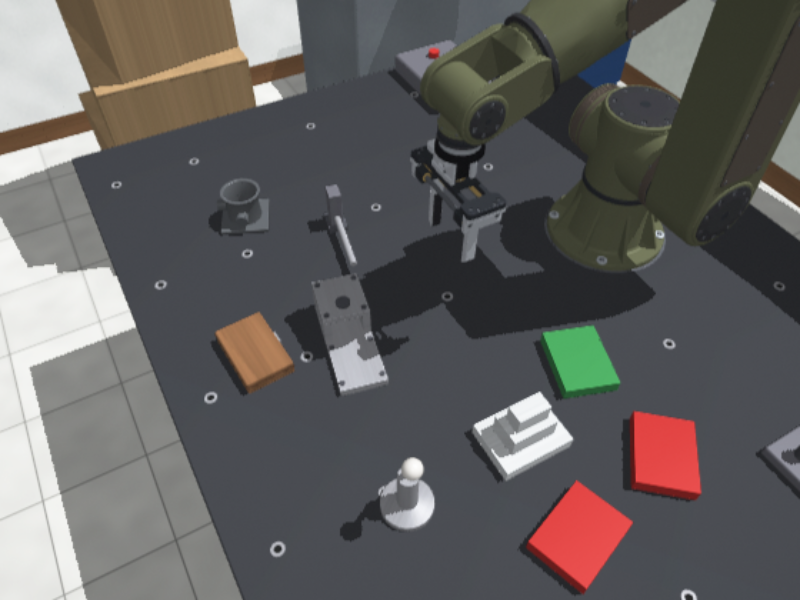

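The scene view shows the three-tier stack centred at (523,430) and the tool upright at (340,225). The ball, casting and case are where they were, and the arm is clear. I'm handing in.

```bash
python3 -c "
from cell import manip
print(manip.sign_off())"
```

```text
the job is handed in; nothing more can be done
None
```

The job is handed in at about 20 s of the 69 s allowed; sign-off gives no verdict, so what follows is my own checks.

I pushed the block out through the hole to about 101 mm in front of the pocket's centre. I then drew the rod out, stood the tool upright behind the fixture, and stacked the freed block and the smallest block on the base plate.

**Last checks, from the top camera's depth image:**

| Part | Centre x, y (mm) | Top height (mm) |
|---|---|---|
| Base plate | 459.4, 325.8 (459.5, 325.7 at the start) | 25 |
| Freed block | 459.7, 324.8 | 65 |
| Smallest block | 459.2, 325.2 | 101 |
| Tool handle | 500, -296 | 90.6 (90 expected upright) |

- **Alignment:** the parts are square to each other within about 1°.
- **Bystanders:** the ball, casting and case look unmoved in the final scene picture; I did not re-measure their positions.
- **Gripper:** it was open and clear of everything at hand-in.

**Disagreements:** the wrist and top cameras differed by 1–2 mm on positions, within the stated calibration. While I gripped the tool, it was briefly pressed against the table with about 35 N at the wrist, below the 40 N and 120 N limits. No check failed.

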